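# Sort the left-over jars and bottle back into their trays

### The job

Four filled containers are left over on the packing bench: a wide jar, two small jars and a capped bottle. Put each into an empty compartment of the tray in which its own kind is already packed, one to a compartment, standing upright on the compartment floor. They are glass: keep them upright, set them down gently without dropping them, and leave the three that are already packed where they stand.

Things in the scene. Friction and masses are not known exactly. Their poses are not given: they have to be found in the camera images.
- tray_wide: Blue plastic tray, fixed, 92 mm along its x, 172 along its y, 18 high; walls, dividers and floor 3 mm thick (compartment floor 3 mm above the bench), dividers as high as the rim. Origin: centre of its underside, z up. Two compartments along y, each 86 (x) by 81.5 mm (y), centred at y = +42 and -42 mm. The +y one already holds a wide jar; the other is empty.
- tray_small: Blue plastic tray, fixed, 92 mm along its x, 172 along its y, 18 high; walls, dividers and floor 3 mm thick (compartment floor 3 mm above the bench), dividers as high as the rim. Origin: centre of its underside, z up. Three compartments along y, each 86 (x) by 53 mm (y), centred at y = +56, 0, -56 mm. The +y one already holds a small jar; the other two are empty.
- tray_bottle: Blue plastic tray, fixed, 92 mm along its x, 172 along its y, 18 high; walls, dividers and floor 3 mm thick (compartment floor 3 mm above the bench), dividers as high as the rim. Origin: centre of its underside, z up. Three compartments along y, each 86 (x) by 53 mm (y), centred at y = +56, 0, -56 mm. The +y one already holds a bottle; the other two are empty.
- wide_packed: The wide jar already packed, standing in the +y compartment of tray_wide: clear glass jar of cream-coloured scrub, round, straight-sided, 64 mm in diameter and 54 mm tall, about 0.19 kg, with a blank white label and a brushed metal screw lid (the top 20 mm). Origin: centre of its underside, z up. Loose; to be left alone.
- small_packed: The small jar already packed, standing in the +y compartment of tray_small: clear glass jar of cream-coloured scrub, round, straight-sided, 44 mm in diameter and 46 mm tall, about 0.085 kg, with a blank white label and a brushed metal screw lid (the top 17 mm). Origin: centre of its underside, z up. Loose; to be left alone.
- bottle_packed: The bottle already packed, standing in the +y compartment of tray_bottle: capped glass bottle, cream-coloured with a white label, round, 88 mm tall, about 0.09 kg: straight body 36 mm in diameter up to 58 mm, then a metal screw cap 24 mm in diameter to the top. Origin: centre of its underside, z up. Loose; to be left alone.
- wide_jar: The left-over wide jar, standing loose on the bench: clear glass jar of cream-coloured scrub, round, straight-sided, 64 mm in diameter and 54 mm tall, about 0.19 kg, with a blank white label and a brushed metal screw lid (the top 20 mm). Origin: centre of its underside, z up.
- small_jar_1: One of two identical left-over small jars, standing loose on the bench: clear glass jar of cream-coloured scrub, round, straight-sided, 44 mm in diameter and 46 mm tall, about 0.085 kg, with a blank white label and a brushed metal screw lid (the top 17 mm). Origin: centre of its underside, z up. Either may go in either empty compartment.
- small_jar_2: The other of the two identical left-over small jars, standing loose on the bench: clear glass jar of cream-coloured scrub, round, straight-sided, 44 mm in diameter and 46 mm tall, about 0.085 kg, with a blank white label and a brushed metal screw lid (the top 17 mm). Origin: centre of its underside, z up.
- bottle: The left-over bottle, standing loose on the bench: capped glass bottle, cream-coloured with a white label, round, 88 mm tall, about 0.09 kg: straight body 36 mm in diameter up to 58 mm, then a metal screw cap 24 mm in diameter to the top. Origin: centre of its underside, z up.

How it is judged:
By the outcome, as a careful person would: the job done as asked, in the order asked, and still so for the second after the job is handed in, with the robot touching nothing.
It also fails if it takes over 112 s, if anything falls off the work surface, if the arm or the gripper's body presses on something with over 40 N, if the wrist force passes 120 N, or if a joint passes its speed limit or range.

### The arm

A 6-joint arm with a two-finger parallel gripper is mounted at the origin on the work surface. World frame = base frame: x ahead of the robot, y to its left, z up, the work surface at z = 0. Lengths are in mm, angles in rad, forces in N, time in s.
With the tool pointing down it reaches from about 275 to 725 mm from the base axis. Payload 5.6 kg.
Tool frame: the origin (TCP) lies midway between the tips of the shut fingers; the grasp point (between the pads) lies 19 mm behind it; z points along the fingers, y is the line along which they close (so a half turn about z gives the same grasp; the last joint's range is limited). The gripper opens to 85 mm and grips with 20 to 120 N. Pads are 22 mm wide; open, the fingers measure 114 mm over their backs; the gripper's body (76 mm by 85 mm) begins 54 mm behind the grasp point. The pads swing forward as they close: fully open they stand 13 mm farther back than shut.
Start: joints at [0.285, 0.255, 0.108, 0, -1.424, -0.285], TCP at [549.994, 0.025, 231.283] pointing down, gripper open.
Joint ranges: [-2.95, 2.95], [-1.21, 1.97], [-1.09, 1.5], [-2.87, 1.71], [-2.94, -0.07], [-3.05, 3.05]. Speed limits (rad/s): [2.57, 2.57, 3.14, 3.14, 3.14, 3.14].

### API

Orientations are given as a rotation vector (axis times angle).
In Python, from workcell import robot, workorder, read_camera gives the robot as it stands (robot), with the cameras as plain functions and the job (workorder).
- The arm moves only by the tool drive_effector, called after "Emit:" as name(argument=value, ...), one argument or row to a line, values as JSON. Schema: {"type":"object","properties":{"segments":{"type":"object","properties":{"steps":{"type":"array","items":{"type":"array","items":{"type":"number"},"minItems":6,"maxItems":6},"minItems":1,"maxItems":5}},"additionalProperties":false,"required":["steps"]},"jaw":{"type":"number"},"only":{"type":"string"},"quiet":{"type":"boolean"},"lines":{"type":"string"}},"required":["segments"],"additionalProperties":false}. segments is an object whose key "steps" holds a list of rows, 1 to 5 of them, each of 6 numbers: dx, dy, dz in fractions of the full range, 1 being 500 mm, then a rotation vector rx, ry, rz in fractions of the full range, 1 being 2 rad; each row is the pose to reach, as a shift and turn from the pose commanded when the call began, along the tool's axes at that moment; what a row does not reach only later rows make up. A row lasts 1/10 s, in which the tool goes at most 50 mm and 0.15 rad, less where a joint would pass 70% of its speed; a pose out of reach is approached as far as the arm can. jaw is the opening from 0.0 (shut) to 1.0 (fully open), set as the call begins (left out keeps the last). The fingers move at their own pace and stop on an object; the grip force is fixed at half the most. Time passes only in rows, so rows that do not move let the fingers close. The tool returns the time, the measured TCP pose, the force, the opening and the grip force at its end. only (a regular expression) keeps the lines of the reply that match it, lines (a string "A,B") keeps lines A to B, and quiet returns only ok. A shift or turn number past 1, either way, is cut back to 1. Input that does not fit is refused with a message, and nothing moves.
- robot.get_state(): the state, without advancing time (a new reading comes with each control period).
- read_camera(name): name is "scene" or "side" or "wrist"; returns a dict with "color" (480x640x3 uint8, blue, green, red), "fx", "fy", "cx", "cy" (pixels), "position" and "rotation" of the camera in the world; the wrist camera has in their place "mount" (4x4, takes a point from camera to tool coordinates, whose origin is the TCP and whose axes are the flange's). Camera axes: x right, y down, z forward; pixel columns grow to the right and rows downward; lengths in mm; the calibration is good to about 2 mm. A picture is of the moment at which its call begins: read the wrist's pose just before it. There is no depth.
- workorder.close_job(): hands the job in; it is judged then, once.
The state is a dict: "time": time; "qpos": joint angles; "joint_vel": joint speeds; "tau": joint torques, N m; "ee_pos": TCP position; "ee_rot": TCP orientation; "force": force on the tool from outside, world axes, zero at the start; "ft_torque": the same for the moment, N m; "grip_width": opening from 0.0 (shut) to 1.0 (fully open); "gripper_force": force on a finger pad.
Only numpy, scipy, OpenCV 4.12 (cv2) and the standard library are available. Lean on these libraries where they do the work, as an engineer would, in place of code of your own. Each camera call takes 0.05 s, during which the arm holds its last target. There are 200 camera calls.

## Working session

There is one attempt and no reset: what is moved stays moved. The work goes in short steps, Python scripts to look and compute and a tool call to move; the robot and the scene stay as the last step left them, time stands still between calls to the robot, and variables do not carry over. Pictures are saved under pics/ and viewed, at most 16 in all, crops included, and the job is handed in when it is done.

```bash
ls; mkdir -p pics; python3 - <<'E'
from workcell import robot, workorder, read_camera
import cv2,numpy as np
s=robot.get_state();print(s['time'],s['ee_pos'],s['ee_rot'],s['grip_width'],s['force'])
for n in ("scene","side","wrist"):
    c=read_camera(n);cv2.imwrite(f"pics/{n}0.png",c['color'])
    print(n,{k:(np.round(v,4).tolist() if not np.isscalar(v) else v) for k,v in c.items() if k!='color'})
E
```

```text
pics
workcell.py
0.0 [5.49490363e+02 4.86337412e-02 2.30373756e+02] [ 2.22037955e+00 -2.22044771e+00 -2.06570664e-03] 0.9992620163623357 [ 0.19741232  0.11747888 -1.06373268]
scene {'fx': 611.2382918421224, 'fy': 611.2382918421224, 'cx': 318.16677510138845, 'cy': 243.6577847949772, 'position': [1142.1673, 105.9659, 945.5923], 'rotation': [-1.7494, -2.0014, 0.6565]}
side {'fx': 585.4383088301788, 'fy': 585.4383088301788, 'cx': 324.89797457396116, 'cy': 241.99818865591533, 'position': [455.2468, 690.3684, 676.4671], 'rotation': [-0.157, 2.8598, -1.2268]}
wrist {'fx': 370.475496200365, 'fy': 370.475496200365, 'cx': 321.37835022805433, 'cy': 244.27482969911765, 'mount': [[0.0008, -0.9552, -0.2958, 75.3267], [1.0, 0.0007, 0.0004, -0.2291], [-0.0002, -0.2958, 0.9552, -141.565], [0.0, 0.0, 0.0, 1.0]]}
```

View pics/scene0.png

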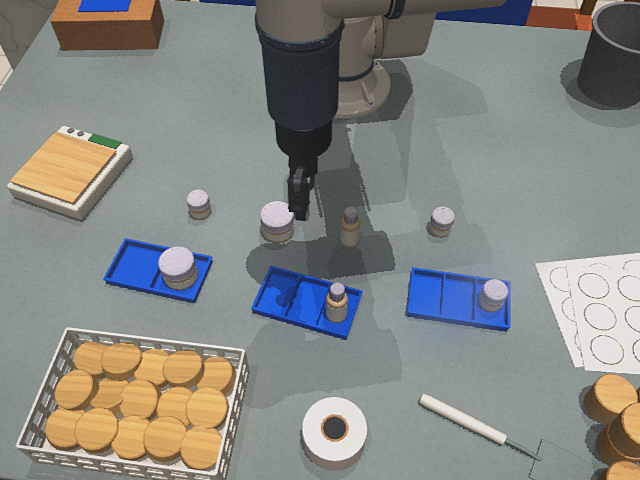

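View pics/side0.png

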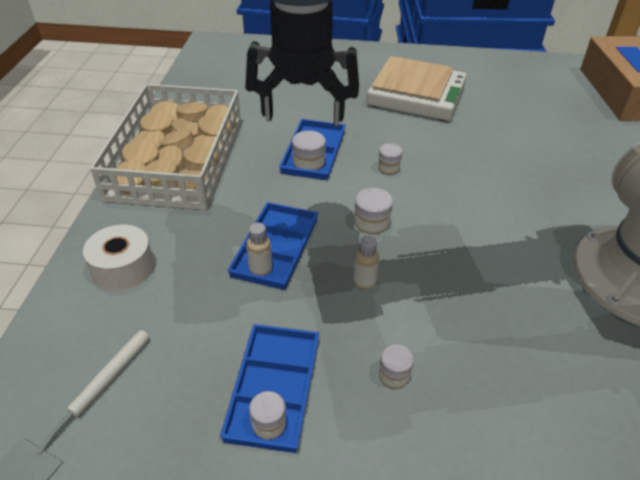

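```bash
python3 - <<'E'
import cv2,numpy as np
a=cv2.imread('pics/scene0.png');b=cv2.imread('pics/side0.png')
def crop(im,x0,y0,w,h,k):
    c=cv2.resize(im[y0:y0+h,x0:x0+w],None,fx=k,fy=k,interpolation=cv2.INTER_CUBIC)
    for x in range((x0+9)//10*10,x0+w,10):
        cv2.line(c,((x-x0)*k,0),((x-x0)*k,12 if x%50==0 else 5),(0,0,255),1)
        if x%20==0: cv2.putText(c,str(x),((x-x0)*k-10,24),0,.4,(0,255,255),1)
    for y in range((y0+9)//10*10,y0+h,10):
        cv2.line(c,(0,(y-y0)*k),(6,(y-y0)*k),(0,0,255),1)
        cv2.putText(c,str(y),(8,(y-y0)*k+4),0,.4,(0,255,255),1)
    return c
cv2.imwrite('pics/sL.png',crop(a,95,180,198,145,4))
cv2.imwrite('pics/sR.png',crop(a,320,180,198,150,4))
cv2.imwrite('pics/dT.png',crop(b,222,110,198,150,4)) 
c=crop(b,222,215,198,125,4);d=crop(b,222,310,198,145,4)
cv2.imwrite('pics/dB.png',d)
E
```

```text
(no output)
```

View pics/sL.png

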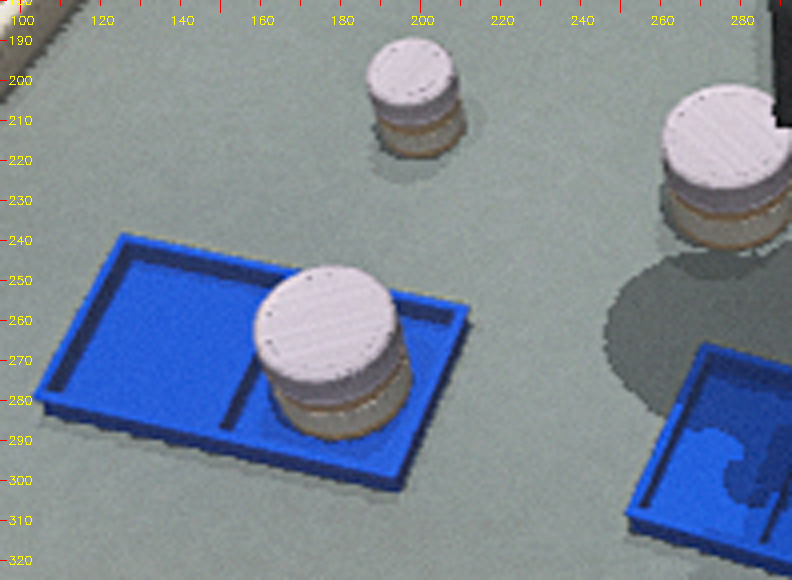

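View pics/sR.png

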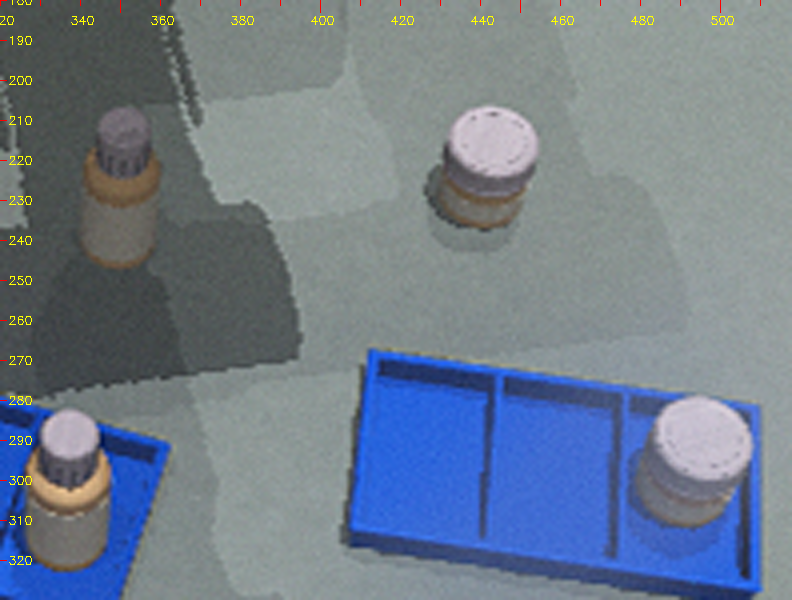

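View pics/dT.png

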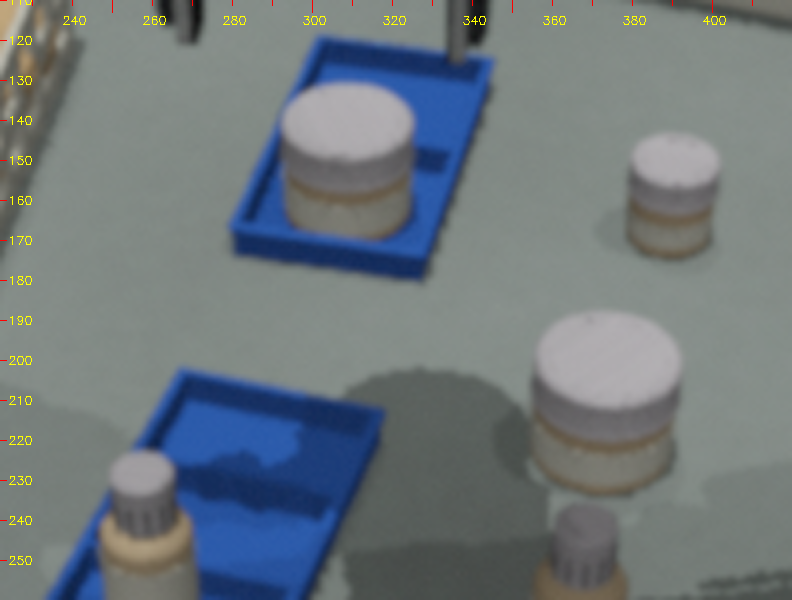

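View pics/dB.png

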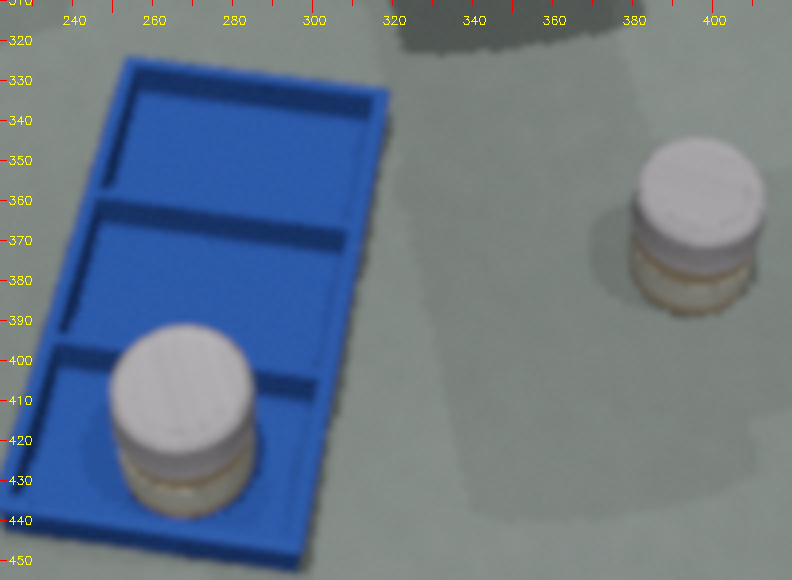

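Scene and side crops show every container upright; lid centres (e.g. wide jar at scene (277,214), side (374,200)) and rim corners are read off below and triangulated.

```bash
cat > geo.py <<'E'
import numpy as np
from scipy.spatial.transform import Rotation as R
C={'s':(611.238,318.167,243.658,[1142.1673,105.9659,945.5923],[-1.7494,-2.0014,0.6565]),
   'd':(585.438,324.898,241.998,[455.2468,690.3684,676.4671],[-0.157,2.8598,-1.2268])}
def ray(c,p):
    f,cx,cy,o,r=C[c]; d=R.from_rotvec(r).apply([(p[0]-cx)/f,(p[1]-cy)/f,1]); return np.array(o),d/np.linalg.norm(d)
def tri(ps,pd):
    A=0;b=0;L=[]
    for c,p in (('s',ps),('d',pd)):
        o,d=ray(c,p);M=np.eye(3)-np.outer(d,d);A=A+M;b=b+M@o;L.append((o,M))
    x=np.linalg.solve(A,b);return x,max(np.linalg.norm(M@(x-o)) for o,M in L)
def onz(c,p,z):
    o,d=ray(c,p);return (o+d*(z-o[2])/d[2])[:2]
E
python3 - <<'E'
from geo import *
O=dict(wide=((277,214.2),(374.2,200),54),smA=((198,198),(390.7,150),46),bot=((351.2,212.2),(368.7,242),88),smB=((443.2,215.2),(397.2,358.2),46),
 pw=((176.5,261.2),(308.7,140.5),57),ps=((495,289.5),(267.5,407),49),pb=((337.5,288.5),(257.7,228.2),91))
for n,(a,b,z) in O.items():
    x,e=tri(a,b);print(n,x.round(1),'miss',round(e,1),'exp z',z,onz('s',a,z).round(1),onz('d',b,z).round(1))
# corners order -x-y, -x+y, +x-y, +x+y
T=dict(wide=([(126.2,239),(212,257),(104.2,279.7),(195.5,299.5)],[(345.2,125.5),(328,175.5),(301.5,120),(280,167)]),
 small=([(412.5,268),(510,281.7),(407,312.5),(509.2,325.7)],[(319,333),(297.5,448),(254,325),(222.5,438.7)]),
 bottle=([(271.7,266.5),(361.7,291.7),(252,308.7),(347,334)],[(317.7,213),(286,282),(267.5,203),(231,275)]))
M=np.array([[-46,-86],[-46,86],[46,-86],[46,86]])
for n,(a,b) in T.items():
    P=[tri(p,q) for p,q in zip(a,b)];X=np.array([p[0] for p in P])
    z=X[:,2];W=np.array([(onz('s',p,18)+onz('d',q,18))/2 for p,q in zip(a,b)])
    c=W.mean(0);H=M.T@(W-c);yaw=np.arctan2(H[0,1]-H[1,0],H[0,0]+H[1,1])
    Rm=np.array([[np.cos(yaw),-np.sin(yaw)],[np.sin(yaw),np.cos(yaw)]])
    print(n,'z',z.round(1),'c',c.round(1),'yaw',yaw.round(3),'res',(W-c-M@Rm.T).round(1).tolist())
    for y in ((42,-42) if n=='wide' else (56,0,-56)): print('  comp',y,(c+Rm@[0,y]).round(1))
E
```

```text
wide [441.4 -74.9  50.8] miss 0.7 exp z 54 [444.7 -73.8] [441.1 -71.7]
smA [ 416.6 -234.6   44.1] miss 0.7 exp z 46 [ 418.9 -233.4] [ 416.3 -232.7]
bot [446.1  64.3  84.7] miss 0.5 exp z 88 [449.3  64.7] [445.8  67.2]
smB [397.6 235.   43.3] miss 0.2 exp z 46 [400.  234.8] [397.8 236.8]
pw [ 571.7 -232.3   53.5] miss 0.8 exp z 57 [ 574.7 -230.4] [ 570.6 -228.3]
ps [552.5 325.6  45.8] miss 0.4 exp z 49 [554.9 325. ] [551.7 327.1]
pb [612.1  58.8  88.6] miss 0.9 exp z 91 [614.4  59.4] [611.   60.4]
wide z [14.5 12.7 13.3 16.2] c [ 567.1 -270.9] yaw -0.109 res [[-0.6, -0.4], [-0.6, 0.8], [0.7, -0.1], [0.5, -0.3]]
  comp 42 [ 571.7 -229.2]
  comp -42 [ 562.5 -312.6]
small z [15.6 16.6 13.9 14.8] c [555.8 270.7] yaw -0.033 res [[-0.6, -0.2], [0.4, 1.1], [1.0, -1.5], [-0.9, 0.6]]
  comp 56 [557.6 326.7]
  comp 0 [555.8 270.7]
  comp -56 [553.9 214.8]
bottle z [16.  16.5 14.   9. ] c [596.7   7.4] yaw -0.164 res [[-0.3, 0.9], [2.5, -2.2], [-0.2, -1.0], [-2.0, 2.3]]
  comp 56 [605.8  62.6]
  comp 0 [596.7   7.4]
  comp -56 [587.5 -47.9]
```

The manual's scale: shifts go in shares of 500 mm and turns go in shares of 2 rad. Converting my numbers, 107 mm / 500 = 0.214, 86 mm / 500 = 0.172.

Emit:
drive_effector(
  segments={"steps": [[0.03, 0.042, 0.03, 0, 0, 0], [0.06, 0.086, 0.06, 0, 0, 0], [0.09, 0.128, 0.08, 0, 0, 0], [0.12, 0.172, 0.09, 0, 0, 0], [0.146, 0.214, 0.1, 0, 0, 0]]},
  jaw=1.0,
)

```text
time: 0.65
ee_pos: [441.7, -73.6, 180.6]
ee_rot: [2.221, -2.221, -0.001]
force: [0.5, 0.1, -0.1]
grip_width: 0.999
gripper_force: 0.0
```

Emit:
drive_effector(
  segments={"steps": [[0, 0, 0, 0, 0, 0], [0, 0, 0, 0, 0, 0]]},
)

```text
time: 0.85
ee_pos: [442.9, -73.1, 181.4]
ee_rot: [-2.221, 2.222, -0.0]
force: [0.9, 0.9, 0.5]
grip_width: 1.001
gripper_force: 0.0
```

```bash
python3 - <<'E'
from workcell import robot, workorder, read_camera
import cv2,numpy as np
from scipy.spatial.transform import Rotation as R
s=robot.get_state();c=read_camera('wrist');im=c['color'].copy()
M=np.array(c['mount']);Rt=R.from_rotvec(s['ee_rot']).as_matrix()
def proj(p):
    t=Rt.T@(np.array(p)-s['ee_pos']);q=M[:3,:3].T@(t-M[:3,3]);return c['fx']*q[0]/q[2]+c['cx'],c['fy']*q[1]/q[2]+c['cy']
for (x,y,z,r) in ((443,-73,54,32),(447.5,66,88,12)):
    pts=np.array([proj((x+r*np.cos(a),y+r*np.sin(a),z)) for a in np.linspace(0,6.3,60)])
    cv2.polylines(im,[pts.round().astype(int)],False,(0,0,255),1)
print(s['ee_pos'].round(1) if hasattr(s['ee_pos'],'round') else s['ee_pos'])
cv2.imwrite('pics/w1.png',im)
E
```

```text
[442.9 -73.1 181.4]
```

View pics/w1.png

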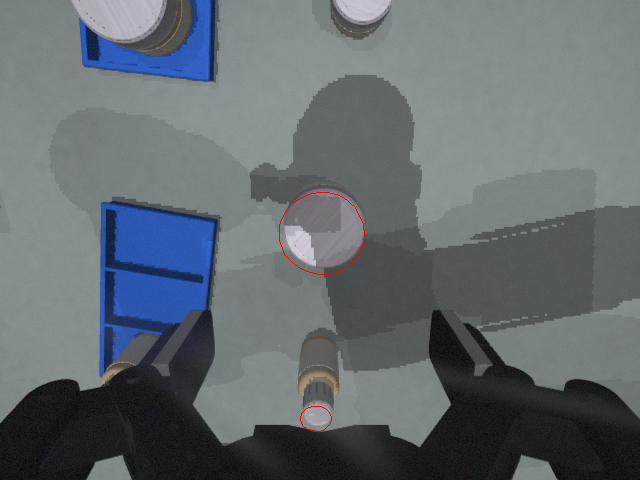

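The wrist view shows the wide jar lid at about (325,227), 3-5 px from the predicted circle (322,233), i.e. about 2–3 mm to −y; bottle cap at (316,418) matches.

To row units: 130 mm / 500 = 0.26, 1.5 mm / 500 = 0.003.

Emit:
drive_effector(
  segments={"steps": [[0.003, 0.002, 0.05, 0, 0, 0], [0.003, 0.002, 0.11, 0, 0, 0], [0.003, 0.002, 0.17, 0, 0, 0], [0.003, 0.002, 0.22, 0, 0, 0], [0.003, 0.002, 0.26, 0, 0, 0]]},
)

```text
time: 1.4
ee_pos: [442.2, -74.0, 49.7]
ee_rot: [2.221, -2.22, -0.001]
force: [-0.2, 0.5, 0.6]
grip_width: 1.0
gripper_force: 0.0
```

Emit:
drive_effector(
  segments={"steps": [[0, 0, 0.024, 0, 0, 0], [0, 0, 0.048, 0, 0, 0], [0, 0, 0.068, 0, 0, 0], [0, 0, 0.078, 0, 0, 0], [0, 0, 0.078, 0, 0, 0]]},
)

```text
time: 1.9
ee_pos: [441.9, -74.4, 11.7]
ee_rot: [2.221, -2.22, -0.001]
force: [0.1, 0.1, 0.4]
grip_width: 0.998
gripper_force: 0.0
```

Emit:
drive_effector(
  segments={"steps": [[0, 0, 0, 0, 0, 0], [0, 0, 0, 0, 0, 0], [0, 0, 0, 0, 0, 0], [0, 0, 0, 0, 0, 0], [0, 0, 0, 0, 0, 0]]},
  jaw=0.0,
)

```text
time: 2.4
ee_pos: [442.6, -74.5, 13.2]
ee_rot: [-2.221, 2.22, -0.002]
force: [-0.4, 1.0, 5.2]
grip_width: 0.738
gripper_force: 65.7
```

Emit:
drive_effector(
  segments={"steps": [[0, 0, 0, 0, 0, 0], [0, 0, 0, 0, 0, 0], [0, 0, 0, 0, 0, 0]]},
)

```text
time: 2.7
ee_pos: [442.6, -74.5, 13.2]
ee_rot: [-2.221, 2.22, -0.002]
force: [-0.9, 0.8, 5.4]
grip_width: 0.737
gripper_force: 65.7
```

To row units: -100 mm / 500 = -0.2, -80 mm / 500 = -0.16.

Emit:
drive_effector(
  segments={"steps": [[0, 0, -0.02, 0, 0, 0], [0, 0, -0.06, 0, 0, 0], [0, 0, -0.11, 0, 0, 0], [0, 0, -0.16, 0, 0, 0], [0, 0, -0.2, 0, 0, 0]]},
)

```text
time: 3.2
ee_pos: [442.1, -74.5, 114.2]
ee_rot: [-2.221, 2.221, -0.001]
force: [0.5, -0.0, -1.2]
grip_width: 0.734
gripper_force: 66.0
```

Emit:
drive_effector(
  segments={"steps": [[0.03, -0.016, 0, 0, 0, 0], [0.08, -0.04, 0, 0, 0, 0], [0.14, -0.07, 0, 0, 0, 0], [0.2, -0.1, 0, 0, 0, 0], [0.26, -0.13, 0, 0, 0, 0]]},
)

```text
time: 3.7
ee_pos: [507.2, -205.6, 112.7]
ee_rot: [-2.221, 2.221, 0.0]
force: [0.6, 0.3, -1.9]
grip_width: 0.734
gripper_force: 66.0
```

Emit:
drive_effector(
  segments={"steps": [[0.06, -0.03, 0, 0, 0, 0], [0.12, -0.06, 0, 0, 0, 0], [0.17, -0.086, 0, 0, 0, 0], [0.204, -0.104, 0, 0, 0, 0], [0.218, -0.111, 0, 0, 0, 0]]},
)

```text
time: 4.2
ee_pos: [562.5, -314.9, 111.8]
ee_rot: [2.219, -2.223, -0.001]
force: [0.7, 0.0, -1.8]
grip_width: 0.738
gripper_force: 66.0
```

Emit:
drive_effector(
  segments={"steps": [[0, 0, 0, 0, 0, 0], [0, 0, 0, 0, 0, 0]]},
)

```text
time: 4.4
ee_pos: [562.1, -312.8, 112.3]
ee_rot: [-2.221, 2.221, 0.001]
force: [0.1, 0.1, -0.5]
grip_width: 0.738
gripper_force: 66.0
```

```bash
python3 - <<'E'
from workcell import robot, workorder, read_camera
import cv2
a=read_camera('scene')['color'];b=read_camera('side')['color']
cv2.imwrite('pics/c2.png',cv2.hconcat([cv2.resize(a[180:320,80:240],None,fx=2.5,fy=2.5),cv2.resize(b[60:200,240:400],None,fx=2.5,fy=2.5)]))
E
```

```text
(no output)
```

View pics/c2.png

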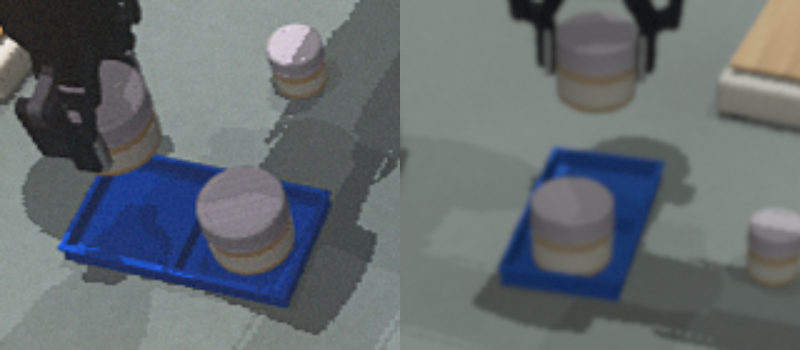

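The jar hangs upright at crop (95,115) left / (600,60) right, above the empty compartment; descending.

To row units: 86 mm / 500 = 0.172, 77 mm / 500 = 0.154.

Emit:
drive_effector(
  segments={"steps": [[0, 0, 0.04, 0, 0, 0], [0, 0, 0.084, 0, 0, 0], [0, 0, 0.124, 0, 0, 0], [0, 0, 0.154, 0, 0, 0], [0, 0, 0.172, 0, 0, 0]]},
)

```text
time: 5.0
ee_pos: [561.7, -312.4, 25.3]
ee_rot: [2.222, -2.22, -0.003]
force: [0.7, -0.3, -1.8]
grip_width: 0.734
gripper_force: 66.1
```

Emit:
drive_effector(
  segments={"steps": [[0, 0, 0.006, 0, 0, 0], [0, 0, 0.012, 0, 0, 0], [0, 0, 0.016, 0, 0, 0], [0, 0, 0.018, 0, 0, 0], [0, 0, 0.018, 0, 0, 0]]},
)

```text
time: 5.5
ee_pos: [562.7, -313.6, 17.6]
ee_rot: [-2.221, 2.221, -0.001]
force: [-0.1, 0.5, -2.1]
grip_width: 0.735
gripper_force: 66.1
```

Emit:
drive_effector(
  segments={"steps": [[0, 0, 0.001, 0, 0, 0], [0, 0, 0.002, 0, 0, 0], [0, 0, 0.003, 0, 0, 0], [0, 0, 0.003, 0, 0, 0]]},
)

```text
time: 5.9
ee_pos: [562.6, -313.6, 16.3]
ee_rot: [-2.222, 2.221, -0.001]
force: [-1.3, 0.6, 2.3]
grip_width: 0.734
gripper_force: 66.3
```

Emit:
drive_effector(
  segments={"steps": [[0, 0, 0, 0, 0, 0], [0, 0, 0, 0, 0, 0], [0, 0, 0, 0, 0, 0], [0, 0, 0, 0, 0, 0]]},
  jaw=1.0,
)

```text
time: 6.3
ee_pos: [562.6, -313.5, 15.8]
ee_rot: [-2.221, 2.221, -0.0]
force: [0.3, 0.2, 0.2]
grip_width: 1.002
gripper_force: 0.0
```

Emit:
drive_effector(
  segments={"steps": [[0, 0, -0.01, 0, 0, 0], [0, 0, -0.04, 0, 0, 0], [0, 0, -0.1, 0, 0, 0], [0, 0, -0.16, 0, 0, 0], [0, 0, -0.22, 0, 0, 0]]},
)

```text
time: 6.8
ee_pos: [562.4, -313.5, 127.4]
ee_rot: [2.221, -2.221, 0.0]
force: [0.5, -0.1, -0.0]
grip_width: 0.998
gripper_force: 0.0
```

Emit:
drive_effector(
  segments={"steps": [[-0.03, 0.06, 0, 0, 0, 0], [-0.066, 0.12, 0, 0, 0, 0], [-0.1, 0.18, 0, 0, 0, 0], [-0.136, 0.25, 0, 0, 0, 0], [-0.159, 0.291, 0, 0, 0, 0]]},
)

```text
time: 7.3
ee_pos: [414.8, -233.1, 126.3]
ee_rot: [-2.221, 2.221, -0.0]
force: [-0.3, 0.2, 0.3]
grip_width: 1.0
gripper_force: 0.0
```

Emit:
drive_effector(
  segments={"steps": [[0, 0, 0, 0, 0, 0], [0, 0, 0, 0, 0, 0]]},
)

```text
time: 7.5
ee_pos: [417.3, -234.1, 126.7]
ee_rot: [-2.222, 2.22, -0.003]
force: [0.2, 0.2, -0.3]
grip_width: 0.997
gripper_force: 0.0
```

```bash
python3 - <<'E'
from workcell import robot, workorder, read_camera
import cv2,numpy as np
from scipy.spatial.transform import Rotation as R
s=robot.get_state();c=read_camera('wrist');im=c['color'].copy()
M=np.array(c['mount']);Rt=R.from_rotvec(s['ee_rot']).as_matrix()
def proj(p):
    t=Rt.T@(np.array(p)-s['ee_pos']);q=M[:3,:3].T@(t-M[:3,3]);return c['fx']*q[0]/q[2]+c['cx'],c['fy']*q[1]/q[2]+c['cy']
for (x,y,z,r) in ((417,-234,46,22),):
    pts=np.array([proj((x+r*np.cos(a),y+r*np.sin(a),z)) for a in np.linspace(0,6.3,60)])
    cv2.polylines(im,[pts.round().astype(int)],False,(0,0,255),1)
a=read_camera('scene')['color']
cv2.imwrite('pics/w2.png',cv2.hconcat([cv2.resize(im,(480,360)),cv2.resize(a[180:330,90:220],None,fx=2.4,fy=2.4)]))
E
```

```text
(no output)
```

View pics/w2.png

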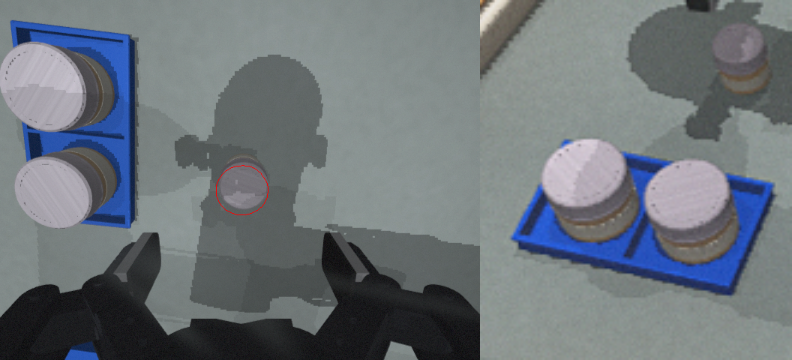

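Wide jar stands in its compartment (crop (588,190)); small jar lid at (242,188) agrees with the predicted circle.

To row units: 92 mm / 500 = 0.184, 82 mm / 500 = 0.164.

Emit:
drive_effector(
  segments={"steps": [[0, 0, 0.04, 0, 0, 0], [0, 0, 0.084, 0, 0, 0], [0, 0, 0.128, 0, 0, 0], [0, 0, 0.164, 0, 0, 0], [0, 0, 0.184, 0, 0, 0]]},
)

```text
time: 8.1
ee_pos: [416.8, -234.1, 32.0]
ee_rot: [2.22, -2.221, -0.003]
force: [-0.0, 0.1, -0.0]
grip_width: 1.0
gripper_force: 0.0
```

Emit:
drive_effector(
  segments={"steps": [[0, 0, 0.018, 0, 0, 0], [0, 0, 0.03, 0, 0, 0], [0, 0, 0.038, 0, 0, 0], [0, 0, 0.038, 0, 0, 0]]},
)

```text
time: 8.5
ee_pos: [417.0, -234.0, 14.7]
ee_rot: [2.221, -2.221, -0.0]
force: [-0.3, -0.3, -0.1]
grip_width: 1.0
gripper_force: 0.0
```

Emit:
drive_effector(
  segments={"steps": [[0, 0, 0, 0, 0, 0], [0, 0, 0, 0, 0, 0], [0, 0, 0, 0, 0, 0], [0, 0, 0, 0, 0, 0], [0, 0, 0, 0, 0, 0]]},
  jaw=0.0,
)

```text
time: 9.0
ee_pos: [417.5, -234.2, 15.5]
ee_rot: [-2.222, 2.221, -0.002]
force: [-1.0, 1.1, 5.7]
grip_width: 0.497
gripper_force: 60.8
```

Emit:
drive_effector(
  segments={"steps": [[0, 0, 0, 0, 0, 0], [0, 0, 0, 0, 0, 0], [0, 0, 0, 0, 0, 0], [0, 0, 0, 0, 0, 0]]},
)

```text
time: 9.4
ee_pos: [417.5, -234.2, 15.5]
ee_rot: [-2.222, 2.221, -0.002]
force: [-0.9, -0.3, 5.8]
grip_width: 0.496
gripper_force: 60.8
```

To row units: -120 mm / 500 = -0.24, -95 mm / 500 = -0.19.

Emit:
drive_effector(
  segments={"steps": [[0, 0, -0.016, 0, 0, 0], [0, 0, -0.06, 0, 0, 0], [0, 0, -0.12, 0, 0, 0], [0, 0, -0.19, 0, 0, 0], [0, 0, -0.24, 0, 0, 0]]},
)

```text
time: 9.9
ee_pos: [417.3, -234.1, 137.2]
ee_rot: [-2.221, 2.221, -0.003]
force: [0.7, -0.1, -1.5]
grip_width: 0.5
gripper_force: 61.0
```

Emit:
drive_effector(
  segments={"steps": [[-0.03, -0.01, 0, 0, 0, 0], [-0.09, -0.028, 0, 0, 0, 0], [-0.16, -0.05, 0, 0, 0, 0], [-0.24, -0.074, 0, 0, 0, 0], [-0.32, -0.098, 0, 0, 0, 0]]},
)

```text
time: 10.4
ee_pos: [465.9, -72.5, 135.0]
ee_rot: [-2.22, 2.222, 0.0]
force: [0.4, 0.0, -1.2]
grip_width: 0.498
gripper_force: 61.0
```

Emit:
drive_effector(
  segments={"steps": [[-0.08, -0.024, 0, 0, 0, 0], [-0.16, -0.05, 0, 0, 0, 0], [-0.24, -0.074, 0, 0, 0, 0], [-0.32, -0.098, 0, 0, 0, 0], [-0.4, -0.122, 0, 0, 0, 0]]},
)

```text
time: 10.9
ee_pos: [526.9, 127.7, 134.9]
ee_rot: [2.221, -2.221, -0.001]
force: [1.0, 0.1, -0.3]
grip_width: 0.501
gripper_force: 61.0
```

Emit:
drive_effector(
  segments={"steps": [[-0.07, -0.022, 0, 0, 0, 0], [-0.13, -0.04, 0, 0, 0, 0], [-0.166, -0.05, 0, 0, 0, 0], [-0.176, -0.053, 0, 0, 0, 0], [-0.176, -0.053, 0, 0, 0, 0]]},
)

```text
time: 11.4
ee_pos: [553.2, 214.3, 134.4]
ee_rot: [2.222, -2.22, -0.001]
force: [0.3, 0.3, -1.4]
grip_width: 0.496
gripper_force: 61.0
```

Emit:
drive_effector(
  segments={"steps": [[0, 0, 0.04, 0, 0, 0], [0, 0, 0.08, 0, 0, 0], [0, 0, 0.11, 0, 0, 0], [0, 0, 0.13, 0, 0, 0], [0, 0, 0.14, 0, 0, 0]]},
)

```text
time: 11.9
ee_pos: [553.0, 212.9, 64.2]
ee_rot: [2.22, -2.222, -0.0]
force: [0.0, -0.2, -1.1]
grip_width: 0.497
gripper_force: 61.0
```

Emit:
drive_effector(
  segments={"steps": [[0, 0, 0, 0, 0, 0], [0, 0, 0, 0, 0, 0]]},
)

```text
time: 12.1
ee_pos: [554.0, 214.0, 65.6]
ee_rot: [-2.22, 2.221, -0.001]
force: [0.2, 0.7, -0.5]
grip_width: 0.501
gripper_force: 61.0
```

```bash
python3 - <<'E'
from workcell import robot, workorder, read_camera
import cv2
a=read_camera('scene')['color'];b=read_camera('side')['color']
k=lambda i:cv2.resize(i,None,fx=3,fy=3,interpolation=cv2.INTER_CUBIC)
cv2.imwrite('pics/c3.png',cv2.hconcat([k(a[190:340,390:522]),k(b[300:450,215:345])]))
E
```

```text
(no output)
```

View pics/c3.png

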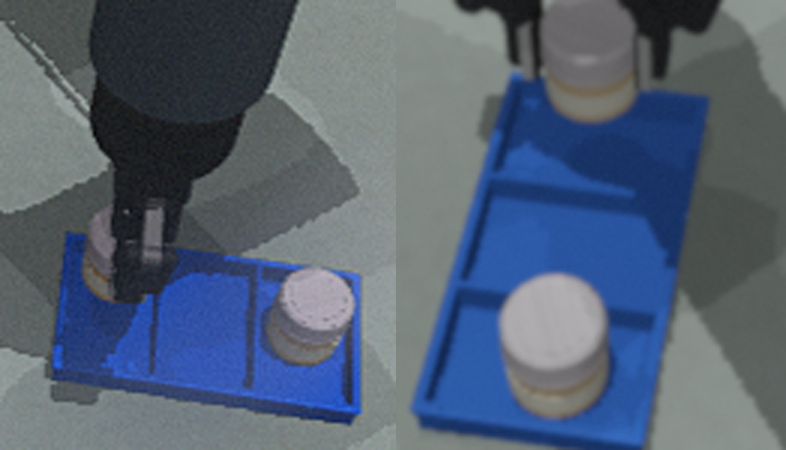

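```bash
python3 - <<'E'
from geo import *
f,cx,cy,o,r=C['d']
a=np.linspace(0,6.28,200)
for x,y in ((554,214),(554,218),(558,214)):
    P=np.c_[x+22*np.cos(a),y+22*np.sin(a),a*0+50.1]
    q=R.from_rotvec(r).inv().apply(P-o);u=f*q[:,0]/q[:,2]+cx;v=f*q[:,1]/q[:,2]+cy
    print(x,y,'u',u.min().round(1),u.max().round(1),'vmax',v.max().round(1))
# compare edge of the packed one bottom: measured span
for c in ((553.9,214.8),):
    q=R.from_rotvec(r).inv().apply(np.array([*c,18])-o);print((f*q[:2]/q[2]+[cx,cy]).round(1))
E
```

```text
554 214 u 263.9 297.0 vmax 344.6
554 218 u 263.4 296.5 vmax 347.1
558 214 u 261.0 294.0 vmax 344.3
[281.3 346.1]
```

```bash
python3 - <<'E'
from geo import *
a=np.linspace(0,6.28,400)
def bot(cam,x,y,z,r0=22):
    f,cx,cy,o,r=C[cam]
    P=np.c_[x+r0*np.cos(a),y+r0*np.sin(a),a*0+z]
    q=R.from_rotvec(r).inv().apply(P-o);u=f*q[:,0]/q[:,2]+cx;v=f*q[:,1]/q[:,2]+cy
    return u.min().round(1),u.max().round(1),v.max().round(1)
print('smA d',bot('d',417.5,-234,0),'obs vmax 174.2; scene',bot('s',417.5,-234,0),'obs 219.5')
print('smB d',bot('d',398.5,235.5,0),'obs vmax 388.5; scene',bot('s',398.5,235.5,0),'obs 236.8')
print('packed d',bot('d',553,326,3),'obs vmax 439; scene',bot('s',553,326,3),'obs 311.2')
for y in (206,210,214): print('held',y,'scene',bot('s',554,y,50),'obs u.min ~417.7 vmax ~289.5')
E
```

```text
smA d (np.float64(376.4), np.float64(399.3), np.float64(176.3)) obs vmax 174.2; scene (np.float64(190.6), np.float64(212.8), np.float64(221.1)) obs 219.5
smB d (np.float64(376.9), np.float64(409.6), np.float64(391.6)) obs vmax 388.5; scene (np.float64(428.4), np.float64(451.3), np.float64(238.6)) obs 236.8
packed d (np.float64(250.9), np.float64(286.1), np.float64(442.0)) obs vmax 439; scene (np.float64(477.1), np.float64(502.2), np.float64(313.1)) obs 311.2
held 206 scene (np.float64(412.5), np.float64(438.1), np.float64(291.9)) obs u.min ~417.7 vmax ~289.5
held 210 scene (np.float64(414.8), np.float64(440.4), np.float64(292.2)) obs u.min ~417.7 vmax ~289.5
held 214 scene (np.float64(417.2), np.float64(442.8), np.float64(292.4)) obs u.min ~417.7 vmax ~289.5
```

The held jar matches its expected image position within ~1 px (same −3 px bias as the standing jars); lowering.

To row units: 41 mm / 500 = 0.082, 39 mm / 500 = 0.078.

Emit:
drive_effector(
  segments={"steps": [[0, 0, 0.024, 0, 0, 0], [0, 0, 0.048, 0, 0, 0], [0, 0, 0.068, 0, 0, 0], [0, 0, 0.078, 0, 0, 0], [0, 0, 0.082, 0, 0, 0]]},
)

```text
time: 12.7
ee_pos: [553.0, 213.7, 22.6]
ee_rot: [2.22, -2.22, -0.0]
force: [0.0, 0.2, -0.3]
grip_width: 0.499
gripper_force: 61.0
```

Emit:
drive_effector(
  segments={"steps": [[0, 0, 0.004, 0, 0, 0], [0, 0, 0.008, 0, 0, 0], [0, 0, 0.01, 0, 0, 0], [0, 0, 0.01, 0, 0, 0]]},
)

```text
time: 13.1
ee_pos: [553.6, 214.1, 18.9]
ee_rot: [-2.221, 2.221, -0.0]
force: [0.4, 0.8, -0.9]
grip_width: 0.501
gripper_force: 61.0
```

Emit:
drive_effector(
  segments={"steps": [[0, 0, 0.001, 0, 0, 0], [0, 0, 0.002, 0, 0, 0], [0, 0, 0.0026, 0, 0, 0], [0, 0, 0.0026, 0, 0, 0]]},
)

```text
time: 13.5
ee_pos: [553.7, 214.1, 18.5]
ee_rot: [-2.221, 2.221, -0.001]
force: [-3.8, -0.5, 5.6]
grip_width: 0.5
gripper_force: 61.2
```

Emit:
drive_effector(
  segments={"steps": [[0, 0, 0, 0, 0, 0], [0, 0, 0, 0, 0, 0], [0, 0, 0, 0, 0, 0], [0, 0, 0, 0, 0, 0]]},
  jaw=1.0,
)

```text
time: 13.9
ee_pos: [553.5, 214.0, 17.3]
ee_rot: [2.221, -2.221, -0.0]
force: [0.1, 0.9, 0.4]
grip_width: 1.003
gripper_force: 0.0
```

Emit:
drive_effector(
  segments={"steps": [[0, 0, -0.01, 0, 0, 0], [0, 0, -0.04, 0, 0, 0], [0, 0, -0.1, 0, 0, 0], [0, 0, -0.16, 0, 0, 0], [0, 0, -0.22, 0, 0, 0]]},
)

```text
time: 14.4
ee_pos: [553.4, 213.9, 129.0]
ee_rot: [-2.221, 2.221, -0.0]
force: [0.5, 0.0, -0.7]
grip_width: 0.999
gripper_force: 0.0
```

Emit:
drive_effector(
  segments={"steps": [[-0.008, 0.06, 0, 0, 0, 0], [-0.018, 0.13, 0, 0, 0, 0], [-0.028, 0.2, 0, 0, 0, 0], [-0.038, 0.27, 0, 0, 0, 0], [-0.043, 0.31, 0, 0, 0, 0]]},
)

```text
time: 14.9
ee_pos: [396.5, 235.5, 128.0]
ee_rot: [-2.222, 2.22, 0.001]
force: [-0.3, 0.1, 0.3]
grip_width: 1.001
gripper_force: 0.0
```

Emit:
drive_effector(
  segments={"steps": [[0, 0, 0, 0, 0, 0], [0, 0, 0, 0, 0, 0]]},
)

```text
time: 15.1
ee_pos: [398.7, 235.8, 128.2]
ee_rot: [-2.222, 2.219, -0.0]
force: [1.3, -0.5, 0.5]
grip_width: 1.001
gripper_force: 0.0
```

```bash
python3 - <<'E'
from workcell import robot, workorder, read_camera
import cv2,numpy as np
from scipy.spatial.transform import Rotation as R
s=robot.get_state();c=read_camera('wrist');im=c['color'].copy()
M=np.array(c['mount']);Rt=R.from_rotvec(s['ee_rot']).as_matrix()
def proj(p):
    t=Rt.T@(np.array(p)-s['ee_pos']);q=M[:3,:3].T@(t-M[:3,3]);return c['fx']*q[0]/q[2]+c['cx'],c['fy']*q[1]/q[2]+c['cy']
for (x,y,z,r) in ((398.5,235.5,46,22),):
    pts=np.array([proj((x+r*np.cos(a),y+r*np.sin(a),z)) for a in np.linspace(0,6.3,60)])
    cv2.polylines(im,[pts.round().astype(int)],False,(0,0,255),1)
a=read_camera('scene')['color']
cv2.imwrite('pics/w3.png',cv2.hconcat([cv2.resize(im,(480,360)),cv2.resize(a[190:340,390:522],None,fx=2.4,fy=2.4)]))
E
```

```text
(no output)
```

View pics/w3.png

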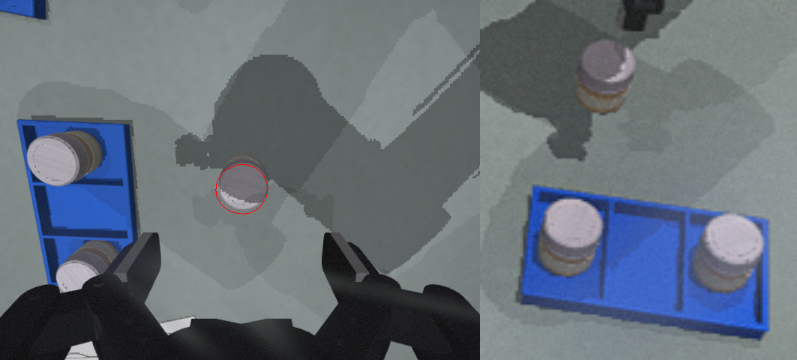

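Small jar 1 stands in the end compartment (crop (570,235)); the second jar's lid at (242,185) fits the circle, so gripping it.

To row units: 92 mm / 500 = 0.184, 82 mm / 500 = 0.164.

Emit:
drive_effector(
  segments={"steps": [[0, 0, 0.04, 0, 0, 0], [0, 0, 0.084, 0, 0, 0], [0, 0, 0.128, 0, 0, 0], [0, 0, 0.164, 0, 0, 0], [0, 0, 0.184, 0, 0, 0]]},
)

```text
time: 15.7
ee_pos: [398.6, 234.7, 33.8]
ee_rot: [2.218, -2.221, 0.0]
force: [0.0, -0.8, -0.0]
grip_width: 1.002
gripper_force: 0.0
```

Emit:
drive_effector(
  segments={"steps": [[0, 0, 0.02, 0, 0, 0], [0, 0, 0.034, 0, 0, 0], [0, 0, 0.041, 0, 0, 0], [0, 0, 0.041, 0, 0, 0]]},
)

```text
time: 16.1
ee_pos: [398.6, 235.5, 14.9]
ee_rot: [2.221, -2.221, 0.0]
force: [-0.9, -1.2, -0.6]
grip_width: 0.998
gripper_force: 0.0
```

Emit:
drive_effector(
  segments={"steps": [[0, 0, 0, 0, 0, 0], [0, 0, 0, 0, 0, 0], [0, 0, 0, 0, 0, 0], [0, 0, 0, 0, 0, 0], [0, 0, 0, 0, 0, 0]]},
  jaw=0.0,
)

```text
time: 16.6
ee_pos: [398.8, 235.9, 15.7]
ee_rot: [-2.221, 2.22, -0.0]
force: [-1.4, -1.2, 5.3]
grip_width: 0.5
gripper_force: 60.7
```

Emit:
drive_effector(
  segments={"steps": [[0, 0, 0, 0, 0, 0], [0, 0, 0, 0, 0, 0], [0, 0, 0, 0, 0, 0]]},
)

```text
time: 16.9
ee_pos: [398.9, 235.9, 15.7]
ee_rot: [-2.221, 2.22, -0.0]
force: [-1.9, 1.4, 4.8]
grip_width: 0.502
gripper_force: 60.7
```

Emit:
drive_effector(
  segments={"steps": [[0, 0, -0.016, 0, 0, 0], [0, 0, -0.06, 0, 0, 0], [0, 0, -0.12, 0, 0, 0], [0, 0, -0.18, 0, 0, 0], [0, 0, -0.21, 0, 0, 0]]},
)

```text
time: 17.4
ee_pos: [399.3, 236.2, 122.9]
ee_rot: [-2.219, 2.218, -0.0]
force: [0.8, 0.1, -0.7]
grip_width: 0.497
gripper_force: 61.0
```

Emit:
drive_effector(
  segments={"steps": [[-0.016, -0.07, 0, 0, 0, 0], [-0.032, -0.15, 0, 0, 0, 0], [-0.05, -0.23, 0, 0, 0, 0], [-0.064, -0.29, 0, 0, 0, 0], [-0.07, -0.314, 0, 0, 0, 0]]},
)

```text
time: 17.9
ee_pos: [557.5, 270.5, 119.2]
ee_rot: [2.219, -2.222, 0.0]
force: [-0.5, -0.5, -0.7]
grip_width: 0.493
gripper_force: 61.2
```

Emit:
drive_effector(
  segments={"steps": [[0, 0, 0.03, 0, 0, 0], [0, 0, 0.06, 0, 0, 0], [0, 0, 0.09, 0, 0, 0], [0, 0, 0.106, 0, 0, 0], [0, 0, 0.11, 0, 0, 0]]},
)

```text
time: 18.4
ee_pos: [554.8, 270.1, 64.0]
ee_rot: [2.22, -2.22, -0.001]
force: [-0.4, -0.0, -0.7]
grip_width: 0.496
gripper_force: 61.3
```

Emit:
drive_effector(
  segments={"steps": [[0, 0, 0, 0, 0, 0], [0, 0, 0, 0, 0, 0]]},
)

```text
time: 18.6
ee_pos: [555.9, 270.8, 65.9]
ee_rot: [-2.221, 2.22, -0.001]
force: [-0.2, -0.6, -1.2]
grip_width: 0.496
gripper_force: 61.3
```

```bash
python3 - <<'E'
from workcell import robot, workorder, read_camera
import cv2
a=read_camera('scene')['color'];b=read_camera('side')['color']
k=lambda i:cv2.resize(i,None,fx=3,fy=3,interpolation=cv2.INTER_CUBIC)
cv2.imwrite('pics/c4.png',cv2.hconcat([k(a[190:340,390:522]),k(b[300:450,215:345])]))
E
```

```text
(no output)
```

View pics/c4.png

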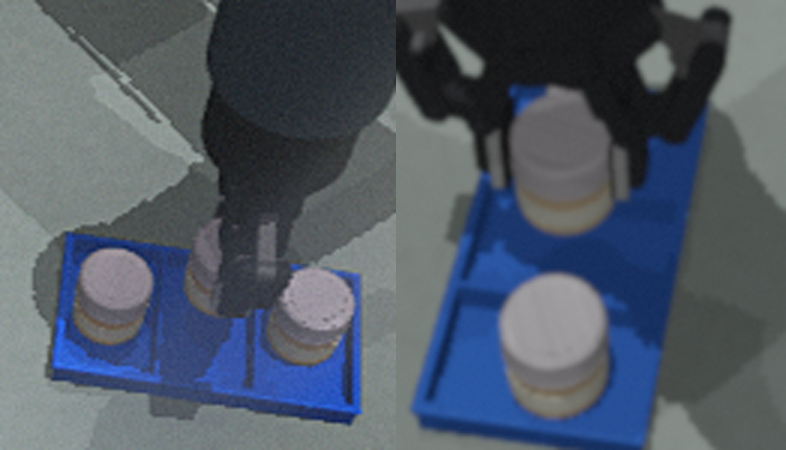

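Jar 2 hangs upright over the middle compartment (left crop (205,270)); jar 1 sits centred at (112,300). Lowering.

To row units: 41 mm / 500 = 0.082, 39 mm / 500 = 0.078.

Emit:
drive_effector(
  segments={"steps": [[0, 0, 0.024, 0, 0, 0], [0, 0, 0.048, 0, 0, 0], [0, 0, 0.068, 0, 0, 0], [0, 0, 0.078, 0, 0, 0], [0, 0, 0.082, 0, 0, 0]]},
)

```text
time: 19.2
ee_pos: [555.0, 270.1, 22.7]
ee_rot: [2.22, -2.22, -0.0]
force: [0.4, 0.0, -0.9]
grip_width: 0.499
gripper_force: 61.3
```

Emit:
drive_effector(
  segments={"steps": [[0, 0, 0.004, 0, 0, 0], [0, 0, 0.008, 0, 0, 0], [0, 0, 0.01, 0, 0, 0], [0, 0, 0.01, 0, 0, 0]]},
)

```text
time: 19.6
ee_pos: [555.5, 270.5, 19.1]
ee_rot: [-2.221, 2.221, -0.0]
force: [0.4, 0.2, -0.9]
grip_width: 0.497
gripper_force: 61.3
```

Emit:
drive_effector(
  segments={"steps": [[0, 0, 0.001, 0, 0, 0], [0, 0, 0.002, 0, 0, 0], [0, 0, 0.0026, 0, 0, 0], [0, 0, 0.0026, 0, 0, 0]]},
)

```text
time: 20.0
ee_pos: [555.7, 270.6, 18.7]
ee_rot: [-2.221, 2.221, -0.001]
force: [-2.4, 0.2, 5.2]
grip_width: 0.496
gripper_force: 61.4
```

Emit:
drive_effector(
  segments={"steps": [[0, 0, 0, 0, 0, 0], [0, 0, 0, 0, 0, 0], [0, 0, 0, 0, 0, 0], [0, 0, 0, 0, 0, 0]]},
  jaw=1.0,
)

```text
time: 20.4
ee_pos: [555.5, 270.5, 17.5]
ee_rot: [2.221, -2.221, 0.0]
force: [-0.0, -0.4, -0.1]
grip_width: 0.999
gripper_force: 0.0
```

Emit:
drive_effector(
  segments={"steps": [[0, 0, -0.02, 0, 0, 0], [0, 0, -0.08, 0, 0, 0], [0, 0, -0.15, 0, 0, 0], [0, 0, -0.22, 0, 0, 0], [0, 0, -0.28, 0, 0, 0]]},
)

```text
time: 20.9
ee_pos: [555.9, 270.6, 160.7]
ee_rot: [-2.22, 2.22, -0.001]
force: [1.2, -0.1, 0.3]
grip_width: 0.998
gripper_force: 0.0
```

Emit:
drive_effector(
  segments={"steps": [[0.07, 0.036, 0, 0, 0, 0], [0.15, 0.08, 0, 0, 0, 0], [0.23, 0.122, 0, 0, 0, 0], [0.31, 0.164, 0, 0, 0, 0], [0.38, 0.2, 0, 0, 0, 0]]},
)

```text
time: 21.4
ee_pos: [454.3, 78.8, 158.6]
ee_rot: [-2.221, 2.221, -0.001]
force: [0.6, -0.6, 0.3]
grip_width: 1.001
gripper_force: 0.0
```

Emit:
drive_effector(
  segments={"steps": [[0.029, 0.016, 0, 0, 0, 0], [0.029, 0.016, 0, 0, 0, 0], [0.029, 0.016, 0, 0, 0, 0]]},
)

```text
time: 21.7
ee_pos: [448.1, 66.4, 158.4]
ee_rot: [-2.22, 2.221, -0.001]
force: [-0.3, 0.2, -0.6]
grip_width: 1.003
gripper_force: 0.0
```

```bash
python3 - <<'E'
from workcell import robot, workorder, read_camera
import cv2,numpy as np
from scipy.spatial.transform import Rotation as R
s=robot.get_state();c=read_camera('wrist');im=c['color'].copy();print(s['ee_pos'])
M=np.array(c['mount']);Rt=R.from_rotvec(s['ee_rot']).as_matrix()
def proj(p):
    t=Rt.T@(np.array(p)-s['ee_pos']);q=M[:3,:3].T@(t-M[:3,3]);return c['fx']*q[0]/q[2]+c['cx'],c['fy']*q[1]/q[2]+c['cy']
for (x,y,z,r) in ((447.5,66,88,12),):
    pts=np.array([proj((x+r*np.cos(a),y+r*np.sin(a),z)) for a in np.linspace(0,6.3,60)])
    cv2.polylines(im,[pts.round().astype(int)],False,(0,0,255),1)
a=read_camera('scene')['color']
cv2.imwrite('pics/w4.png',cv2.hconcat([cv2.resize(im,(480,360)),cv2.resize(a[190:340,390:522],None,fx=2.4,fy=2.4)]))
E
```

```text
[448.14375055  66.38648984 158.3853121 ]
```

View pics/w4.png

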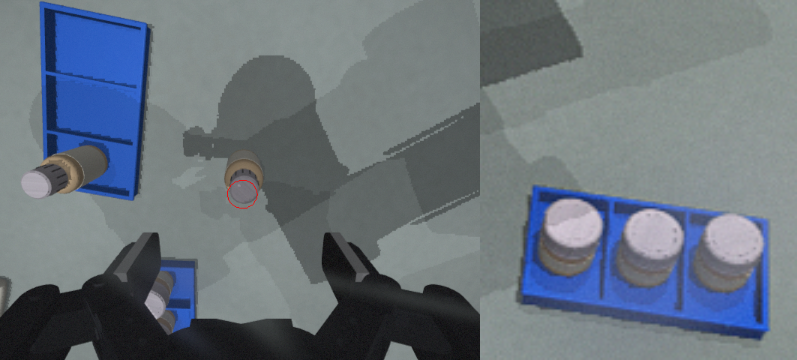

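Both small jars stand in tray_small (crop right); the bottle cap at (243,188) is ~5 px above the predicted circle, so I shift 1.5 mm to −y.

The manual's scale: shifts go in shares of 500 mm and turns go in shares of 2 rad. Converting my numbers, 105 mm / 500 = 0.21, 1.5 mm / 500 = 0.003.

Emit:
drive_effector(
  segments={"steps": [[0.003, 0, 0.04, 0, 0, 0], [0.003, 0, 0.09, 0, 0, 0], [0.003, 0, 0.14, 0, 0, 0], [0.003, 0, 0.184, 0, 0, 0], [0.003, 0, 0.21, 0, 0, 0]]},
)

```text
time: 22.3
ee_pos: [447.1, 65.1, 50.7]
ee_rot: [2.221, -2.218, -0.002]
force: [-0.1, -0.6, -0.4]
grip_width: 0.998
gripper_force: 0.0
```

Emit:
drive_effector(
  segments={"steps": [[0, 0, 0.024, 0, 0, 0], [0, 0, 0.044, 0, 0, 0], [0, 0, 0.06, 0, 0, 0], [0, 0, 0.06, 0, 0, 0]]},
)

```text
time: 22.7
ee_pos: [447.0, 64.6, 21.7]
ee_rot: [2.22, -2.22, -0.001]
force: [-0.2, -0.4, 0.7]
grip_width: 1.001
gripper_force: 0.0
```

Emit:
drive_effector(
  segments={"steps": [[0, 0, 0, 0, 0, 0], [0, 0, 0, 0, 0, 0], [0, 0, 0, 0, 0, 0], [0, 0, 0, 0, 0, 0], [0, 0, 0, 0, 0, 0]]},
  jaw=0.0,
)

```text
time: 23.2
ee_pos: [448.0, 64.7, 23.4]
ee_rot: [-2.221, 2.22, -0.001]
force: [-0.7, 0.6, 5.5]
grip_width: 0.41
gripper_force: 59.6
```

Emit:
drive_effector(
  segments={"steps": [[0, 0, 0, 0, 0, 0], [0, 0, 0, 0, 0, 0], [0, 0, 0, 0, 0, 0], [0, 0, 0, 0, 0, 0]]},
)

```text
time: 23.6
ee_pos: [447.9, 64.6, 23.4]
ee_rot: [-2.221, 2.22, -0.001]
force: [-2.0, 0.3, 6.0]
grip_width: 0.404
gripper_force: 59.6
```

To row units: -110 mm / 500 = -0.22, -90 mm / 500 = -0.18.

Emit:
drive_effector(
  segments={"steps": [[0, 0, -0.016, 0, 0, 0], [0, 0, -0.06, 0, 0, 0], [0, 0, -0.12, 0, 0, 0], [0, 0, -0.18, 0, 0, 0], [0, 0, -0.22, 0, 0, 0]]},
)

```text
time: 24.1
ee_pos: [448.0, 64.6, 135.0]
ee_rot: [-2.22, 2.22, -0.002]
force: [0.5, 0.5, -0.5]
grip_width: 0.409
gripper_force: 59.9
```

Emit:
drive_effector(
  segments={"steps": [[0.04, -0.05, 0, 0, 0, 0], [0.096, -0.12, 0, 0, 0, 0], [0.152, -0.19, 0, 0, 0, 0], [0.2, -0.248, 0, 0, 0, 0], [0.226, -0.28, 0, 0, 0, 0]]},
)

```text
time: 24.6
ee_pos: [588.8, -50.5, 132.1]
ee_rot: [2.219, -2.223, -0.001]
force: [-1.2, 0.5, -1.1]
grip_width: 0.406
gripper_force: 60.1
```

Emit:
drive_effector(
  segments={"steps": [[0, 0, 0.03, 0, 0, 0], [0, 0, 0.06, 0, 0, 0], [0, 0, 0.09, 0, 0, 0], [0, 0, 0.114, 0, 0, 0], [0, 0, 0.124, 0, 0, 0]]},
)

```text
time: 25.1
ee_pos: [586.6, -48.5, 69.3]
ee_rot: [2.22, -2.22, -0.003]
force: [-0.2, -0.1, -0.1]
grip_width: 0.408
gripper_force: 60.1
```

Emit:
drive_effector(
  segments={"steps": [[0, 0, 0, 0, 0, 0], [0, 0, 0, 0, 0, 0]]},
)

```text
time: 25.3
ee_pos: [587.9, -48.5, 71.4]
ee_rot: [-2.221, 2.221, -0.001]
force: [-0.0, -0.3, -1.1]
grip_width: 0.406
gripper_force: 60.1
```

```bash
python3 - <<'E'
from workcell import robot, workorder, read_camera
import cv2
a=read_camera('scene')['color'];b=read_camera('side')['color']
k=lambda i:cv2.resize(i,None,fx=3,fy=3,interpolation=cv2.INTER_CUBIC)
cv2.imwrite('pics/c5.png',cv2.hconcat([k(a[220:350,240:370]),k(b[160:290,215:345])]))
E
```

```text
(no output)
```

View pics/c5.png

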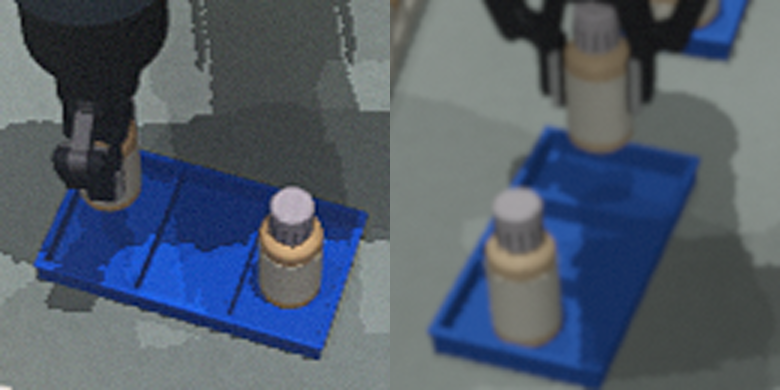

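The bottle hangs upright above the end compartment (left (110,175), right (600,95)), well clear of the packed one; lowering.

To row units: 39 mm / 500 = 0.078, 37 mm / 500 = 0.074.

Emit:
drive_effector(
  segments={"steps": [[0, 0, 0.024, 0, 0, 0], [0, 0, 0.048, 0, 0, 0], [0, 0, 0.064, 0, 0, 0], [0, 0, 0.074, 0, 0, 0], [0, 0, 0.078, 0, 0, 0]]},
)

```text
time: 25.9
ee_pos: [587.0, -48.6, 30.7]
ee_rot: [2.22, -2.221, -0.001]
force: [-0.3, 0.1, -1.0]
grip_width: 0.404
gripper_force: 60.1
```

Emit:
drive_effector(
  segments={"steps": [[0, 0, 0.004, 0, 0, 0], [0, 0, 0.008, 0, 0, 0], [0, 0, 0.01, 0, 0, 0], [0, 0, 0.01, 0, 0, 0]]},
)

```text
time: 26.3
ee_pos: [587.5, -48.5, 26.7]
ee_rot: [-2.221, 2.221, -0.0]
force: [0.4, 0.3, -0.4]
grip_width: 0.406
gripper_force: 60.1
```

Emit:
drive_effector(
  segments={"steps": [[0, 0, 0.001, 0, 0, 0], [0, 0, 0.002, 0, 0, 0], [0, 0, 0.0026, 0, 0, 0], [0, 0, 0.0026, 0, 0, 0]]},
)

```text
time: 26.7
ee_pos: [587.7, -48.5, 26.4]
ee_rot: [-2.221, 2.221, -0.001]
force: [-2.4, 0.2, 5.0]
grip_width: 0.404
gripper_force: 60.1
```

Emit:
drive_effector(
  segments={"steps": [[0, 0, 0, 0, 0, 0], [0, 0, 0, 0, 0, 0], [0, 0, 0, 0, 0, 0], [0, 0, 0, 0, 0, 0], [0, 0, 0, 0, 0, 0]]},
  jaw=1.0,
)

```text
time: 27.2
ee_pos: [587.5, -48.5, 25.3]
ee_rot: [2.221, -2.221, -0.0]
force: [0.8, -0.7, -1.1]
grip_width: 0.999
gripper_force: 0.0
```

Emit:
drive_effector(
  segments={"steps": [[0, 0, -0.02, 0, 0, 0], [0, 0, -0.07, 0, 0, 0], [0, 0, -0.14, 0, 0, 0], [0, 0, -0.21, 0, 0, 0], [0, 0, -0.28, 0, 0, 0]]},
)

```text
time: 27.7
ee_pos: [587.4, -48.6, 167.7]
ee_rot: [-2.221, 2.221, -0.001]
force: [1.1, -0.1, -0.3]
grip_width: 0.998
gripper_force: 0.0
```

Emit:
drive_effector(
  segments={"steps": [[0, 0.08, -0.04, 0, 0, 0], [0, 0.16, -0.08, 0, 0, 0], [0, 0.24, -0.12, 0, 0, 0], [0, 0.3, -0.14, 0, 0, 0], [0, 0.3, -0.14, 0, 0, 0]]},
)

```text
time: 28.2
ee_pos: [435.7, -48.7, 239.0]
ee_rot: [-2.218, 2.217, -0.006]
force: [0.6, -0.5, 1.0]
grip_width: 0.999
gripper_force: 0.0
```

```bash
python3 - <<'E'
from workcell import robot, workorder, read_camera
import cv2
a=read_camera('scene')['color'];b=read_camera('side')['color']
cv2.imwrite('pics/c6.png',cv2.hconcat([cv2.resize(a[190:350,90:520],None,fx=1.2,fy=1.2),cv2.resize(b[130:322,222:440],None,fx=1,fy=1)]))
E
```

```text
(no output)
```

View pics/c6.png

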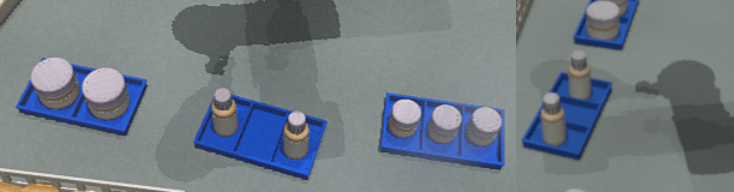

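All four stand upright in their own trays (wide jar at (53,80), bottle (223,112), small jars (404,118) and (444,122)), with the packed three still in their compartments and the arm clear; handing in.

Emit:
drive_effector(
  segments={"steps": [[0, 0, 0, 0, 0, 0], [0, 0, 0, 0, 0, 0]]},
)

```text
time: 28.5
ee_pos: [437.9, -48.5, 234.7]
ee_rot: [2.22, -2.221, -0.001]
force: [-0.2, 0.2, -0.7]
grip_width: 0.996
gripper_force: 0.0
```

```bash
python3 -c "
from workcell import robot, workorder, read_camera
print(workorder.close_job())"
```

```text
the job is handed in; nothing more can be done
None
```

The wide jar, both small jars and the bottle now stand upright in empty compartments of their own trays, the three packed ones look undisturbed in the last picture, and I handed the job in at about 28.5 s of the 112 s allowed (no verdict was returned).

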